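Tighten the nail-desk lamp with its ratchet handle

TASK

On the manicure desk, tighten the clamp bolt in the foot of the small black dome lamp: swing its red ratchet handle back and forth (clockwise seen from above tightens, the way back slips freely) until the white pointer on the lamp's dial stands inside the green mark, and not beyond it, then let go. Leave the identical ratchet on the padded hand rest alone, and do not disturb the two bottles.

Things in the scene. Friction and masses are not known exactly. Their poses are not given: they have to be found in the camera images.
- lamp_axis (a point): Vertical axis of the bolt, 45 mm above the desk, in the fixed grey foot (200 x 180 x 12 mm) of the black dome lamp (110 mm wide, 155 mm high, post 100 mm towards +x). z up. The handle's middle position points along -x; the green mark lies along -y, 60 to 82 mm out, 0.40 rad to either side. On the axis a flat black dial 116 mm across with a white pointer line, and a 56 mm steel head, 60 mm high.
- lamp_grip (a point): Middle of the red grip of the lamp's ratchet handle, 45 mm above the desk, 135 mm from the bolt's axis. The grip is a bar 110 mm long (pointing away from the axis), 18 mm wide, 18 mm high (36 to 54 mm above the desk), free below and beside. x points along the bar to the axis, z up. The handle is captive: it turns about the axis but cannot be lifted off.
- lamp_ratchet (a joint): Angle (rad) of the lamp's ratchet handle: 0 along -x of lamp_axis, growing clockwise seen from above; stops at -0.70 and +0.70. Growing, it takes the bolt along (about 4 N at the grip); falling, it slips freely and the bolt stays. 16 teeth, 0.39 rad apart: after a return stroke up to 0.39 rad of forward swing is idle.
- lamp_bolt (a joint): Angle (rad) of the lamp's bolt with its dial and white pointer, growing clockwise seen from above (tightening). It stays where left and the ratchet cannot turn it back. At 3.30 the pointer points at the middle of the green mark, which spans 2.90 to 3.70; stop at 4.10. Starts between 0.10 and 1.30.
- rest_grip (a point): Middle of the red grip of the other, identical ratchet handle, on the foot of the black padded hand rest (pad 90 x 200 mm, 130 to 175 mm high): a bystander. Same heights and axes as lamp_grip.
- polish: Small green-capped nail polish bottle, 32 mm across and 75 mm high, standing loose: a bystander. Origin at the centre of its underside.
- remover: Clear bottle with a black cap, 48 mm across and 120 mm high, standing loose: a bystander. Origin at the centre of its underside.

How it is judged (in metres and radians):
At the end, for the whole second after the job is handed in: The lamp's bolt stands between 2.90 and 3.70 rad (white pointer inside the green mark) and is at rest (value of joint lamp_bolt between 2.9 and 3.7 rad and velocity of joint lamp_bolt below 0.05 rad/s); the robot touches nothing.
It fails at once if the hand rest's ratchet handle is moved by more than 25 mm (distance of rest_grip from where it was at the start of the episode above 0.025 m).
It fails at once if a bottle is moved by more than 25 mm or tipped over (distance of any of polish, remover from where it was at the start of the episode above 0.025 m or angle between any of polish, remover's own z axis and vertical above 0.6 rad).
It also fails if it takes over 56 s, if anything falls off the work surface, if the arm or the gripper's body presses on something with over 40 N, if the wrist force passes 120 N, or if a joint passes its speed limit or range.

ROBOT

A 6-joint arm with a two-finger parallel gripper is mounted at the origin on the work surface. World frame = base frame: x ahead of the robot, y to its left, z up, the work surface at z = 0. Lengths are in mm, angles in rad, forces in N, time in s.
With the tool pointing down it reaches from about 350 to 975 mm from the base axis. Payload 7.1 kg.
Tool frame: the origin (TCP) lies at the very end of the fingers, on their centre line; the grasp point (between the pads) lies 19 mm behind it; z points along the fingers, y is the direction in which the jaws open and shut (so a half turn about z gives the same grasp; the last joint's range is limited). The gripper opens to 88 mm and grips with 3 to 60 N. Pads are 20 mm wide; open, the fingers measure 115 mm over their backs; the gripper's body (75 mm by 178 mm) begins 61 mm behind the grasp point.
Start: joints at [-1.218, 0.423, 1.63, -0, 1.089, -0.019], TCP at [227.074, -582.273, 222.675] pointing down, gripper open.
Joint ranges: [-3, 3], [-0.9, 2.11], [0.09, 2.58], [-1.31, 4.45], [0.11, 2.69], [-2.54, 2.54]. Speed limits (rad/s): [2.39, 2.39, 3.01, 3.14, 3.14, 3.14].

INTERFACE

Orientations are given as a rotation vector (axis times angle).
In Python, from workcell import * gives the robot as it stands.
- The arm moves only by the tool play_rows, never from a script. Its argument "plan" is text: rows parted by semicolons, each of 7 numbers parted by spaces: the finger opening in cm, from 0 to 8.78, then the shift along the tool's x, y, z in cm, then the turn, a rotation vector about the tool's x, y, z in degrees. A call has 1 to 20 rows; each row shifts and turns the commanded pose from where the row before left it, along the tool's axes as they then stand; what a row does not reach is not made up. A row lasts 1/8 s, in which the tool goes at most 62.5 mm and 10.7 degrees, less where a joint would pass 70% of its speed; a pose out of reach is approached as far as the arm can. A call is refused whole if a number of a shift passes 6.25 or a number of a turn 10.7, either way. A call with a gripper value outside its range is refused whole. The fingers move at their own pace and stop on an object; the grip force is fixed at half the most. Time passes only in rows, so rows that do not move let the fingers close. It gives the time, the measured TCP pose, the force and the opening at its end, in the units of the state.
- get_obs(): the state, without advancing time (a new reading comes with each control period).
- get_image(name): name is "scene" or "top" or "wrist"; returns a dict with "pixels" (480x640x3 uint8, red, green, blue), "range_z" (480x640 float32, mm along the optical axis (not along the pixel's ray), 0 where there is no reading), "fx", "fy", "cx", "cy" (pixels), "eye" and "attitude" of the camera in the world. Camera axes: x right, y down, z forward; pixel columns grow to the right and rows downward; lengths in mm; the calibration is good to about 2 mm. A picture is of the moment at which its call begins.
- close_job(): hands the job in, once; it reports no verdict.
The state is a dict: "t": time; "qpos": joint angles; "qvel": joint speeds; "joint_torque": joint torques, N m; "ee_pos": TCP position; "orientation": TCP orientation; "ft_force": force on the tool from outside, world axes, zero at the start; "moment": the same for the moment, N m; "width": finger opening in mm.
Only numpy, scipy, OpenCV 4.12 (cv2) and the standard library are available. Lean on these libraries where they do the work, as an engineer would, in place of code of your own. Each camera call takes 0.05 s, during which the arm holds its last target. There are 200 camera calls.

## Working session

There is one attempt and no reset: what is moved stays moved. The work goes in short steps, Python scripts to look and compute and a tool call to move; the robot and the scene stay as the last step left them, time stands still between calls to the robot, and variables do not carry over. Pictures are saved under pics/ and viewed, about 8 in all and at most 12, crops included, and the job is handed in when it is done.

Besides the shell and the picture viewer there is one more tool, called after "Call:" in YAML: its name, and indented under it one key for each argument. play_rows: Moves the arm, as the interface text tells. Its arguments: {"type":"object","properties":{"plan":{"type":"string"}},"required":["plan"]}

```bash
mkdir -p pics; ls; cat > h.py <<'E'
from workcell import *
import numpy as np, cv2
from scipy.spatial.transform import Rotation as R
def cam(n):
    im=get_image(n); return im
def att(im):
    a=np.array(im["attitude"],float)
    return a if a.shape==(3,3) else R.from_rotvec(a).as_matrix()
def plane(im,u,v,z):
    A=att(im); d=A@np.array([(u-im["cx"])/im["fx"],(v-im["cy"])/im["fy"],1.]); e=np.array(im["eye"],float)
    return e+d*(z-e[2])/d[2]
def cloud(im):
    v,u=np.mgrid[:480,:640]; Z=im["range_z"]
    P=np.stack([(u-im["cx"])/im["fx"]*Z,(v-im["cy"])/im["fy"]*Z,Z],-1)
    return P@att(im).T+np.array(im["eye"],float)
def save(im,n): cv2.imwrite(f"pics/{n}.png",cv2.cvtColor(im["pixels"],cv2.COLOR_RGB2BGR))
def reds(im):
    h=cv2.cvtColor(im["pixels"],cv2.COLOR_RGB2HSV); m=((h[...,0]<8)|(h[...,0]>172))&(h[...,1]>140)&(h[...,2]>70)
    n,l,s,c=cv2.connectedComponentsWithStats(m.astype(np.uint8)); return [(i,s[i],c[i],l==i) for i in range(1,n) if s[i][4]>40]
E
python3 - <<'E'
from h import *
for n in("top","scene"):
    im=cam(n); save(im,n+"0"); C=cloud(im); print(n,im["eye"],np.round(im["attitude"],3).tolist(),im["fx"])
    for i,s,c,m in reds(im):
        P=C[m&(im["range_z"]>0)]; print(s,c.round(1),P.mean(0).round(0),P.min(0).round(),P.max(0).round(), plane(im,*c,54).round(0))
print(get_obs())
E
```

```text
pics
top [469.71269408   2.25924294 903.38646814] [-2.171, 2.129, -0.163] 477.83616635999607
[ 24 110  26  22 197] [ 37. 120.] [812. 528.  50.] [800. 519.  16.] [829. 548.  75.] [811. 525.  54.]
[450 259  20  60 558] [459.6 288.1] [ 515. -254.   53.] [ 462. -269.   44.] [ 567. -239.   58.] [ 515. -254.   54.]
[153 260  22  61 577] [163.2 290.1] [501. 271.  54.] [449. 257.  49.] [555. 286.  59.] [501. 271.  54.]
scene [1017.19700747 -569.26318577 1031.66501476] [-2.4, -0.828, 0.26] 612.4664543038239
[581  86  17  20 111] [588.8  93.4] [840. 693.  48.] [830. 633.  14.] [855. 710.  61.] [841. 685.  54.]
[350 116  37  31 350] [367.7 131. ] [504. 266.  51.] [449. 251.  39.] [555. 282.  61.] [505. 263.  54.]
[540 120  17  21 201] [546.9 131.1] [816. 524.  42.] [802. 514.  13.] [829. 541.  63.] [819. 510.  54.]
[182 281  51  33 524] [206.7 297. ] [ 518. -261.   54.] [ 463. -274.   41.] [ 570. -244.   61.] [ 519. -261.   54.]
{'t': 0.1, 'qpos': array([-1.21802740e+00,  4.23762232e-01,  1.63060339e+00,  1.36189190e-05,
        1.08859391e+00, -1.90282705e-02]), 'qvel': array([-0.00014095, -0.00314756, -0.00262598,  0.00053501, -0.00095454,
        0.0004001 ]), 'joint_torque': array([-9.35460994e-04, -5.45615101e+01, -2.74325734e+01,  6.44782651e-02,
        1.87880028e-02, -3.12550173e-05]), 'ee_pos': array([ 226.89531707, -581.8255224 ,  221.98479565]), 'orientation': array([-3.08613994e+00, -5.80400440e-01,  3.37797918e-04]), 'ft_force': array([ 0.56179238,  0.08438122, -0.08936968]), 'moment': array([ 0.00351437,  0.04332628, -0.04009065]), 'width': 87.71052310905785}
```

View pics/top0.png

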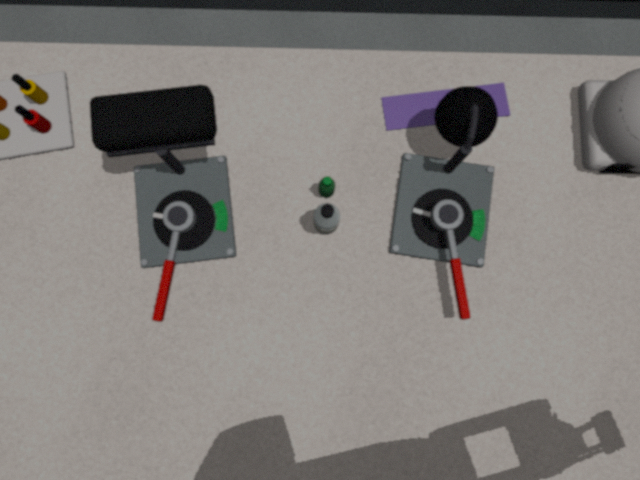

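View pics/scene0.png

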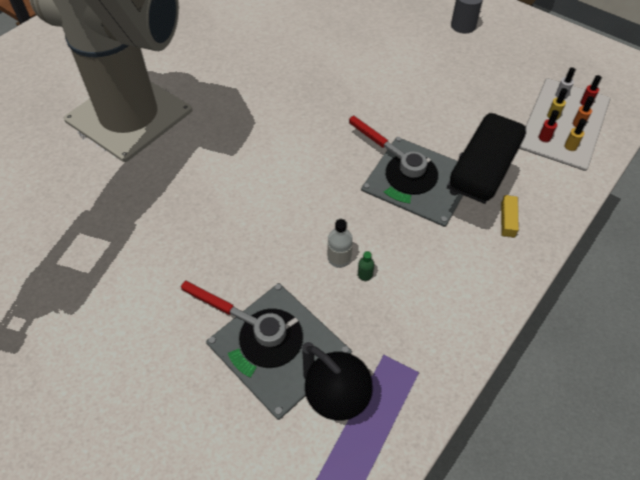

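The top view shows the lamp's ratchet at right: grip (460,288), head (448,213), pointer at (418,211) pointing to +y, green mark at (479,225). The bottles are at (327,187) and (327,217). The scene view agrees. Next I'll measure the axis, foot yaw, pointer and bottles.

```bash
cat > m.py <<'E'
from h import *
def measure(n,verbose=1):
    im=cam(n); C=cloud(im); px=im["pixels"]; h=cv2.cvtColor(px,cv2.COLOR_RGB2HSV)
    near=lambda x,y,r:np.hypot(C[...,0]-x,C[...,1]-y)<r
    g=(h[...,0]>50)&(h[...,0]<85)&(h[...,1]>120)&(h[...,2]>50)
    out={}
    k,l,s,c=cv2.connectedComponentsWithStats(g.astype(np.uint8))
    for i in range(1,k):
        if s[i][4]>25: print(n,"green",s[i][4],c[i].round(1),C[l==i].mean(0).round(1),plane(im,*c[i],14).round(1))
    for i,s,c,m in reds(im):
        if s[4]>250:
            ys,xs=np.nonzero(m); Q=np.array([plane(im,x,y,54)[:2] for x,y in zip(xs,ys)],np.float32)
            r=cv2.minAreaRect(Q); print(n,"red",np.round(r[0],1),np.round(r[1],1),round(r[2],1))
    m=(C[...,2]>54)&(C[...,2]<80)&near(655,-233,50)&~((h[...,1]>140)&(h[...,2]>70))
    P=C[m]; print(n,"head",m.sum(),np.median(P,0).round(1),P.min(0).round(),P.max(0).round())
    m=(h[...,1]<60)&(h[...,2]>150)&near(655,-233,70)&(C[...,2]<50)
    k,l,s,c=cv2.connectedComponentsWithStats(m.astype(np.uint8))
    for i in range(1,k):
        if s[i][4]>8: print(n,"white",s[i],c[i].round(1),C[l==i].mean(0).round(1),[plane(im,*c[i],z)[:2].round(1) for z in(15,30,45)])
    cv2.imwrite(f"pics/crop_{n}_{get_obs()['t']:.1f}.png",cv2.resize(cv2.cvtColor(px[140:280,370:530] if n=="top" else px[270:430,160:360],cv2.COLOR_RGB2BGR),None,fx=4,fy=4,interpolation=cv2.INTER_CUBIC))
    return im,C
E
python3 - <<'E'
from m import *
for n in("top","scene"):
    im,C=measure(n)
    if n=="top":
        for u,v,z in((404,157,12),(491,167,12),(483,264,12),(393,250,12),(448,213,60),(479,104,155),(327,209,120),(327,182,75)): print(u,v,plane(im,u,v,z).round(1),C[v,u].round(1))
    else:
        for u,v,z in((270,327,60),(340,225,120),(366,257,75),(293,322,30)): print(u,v,plane(im,u,v,z).round(1),C[v,u].round(1))
E
ls pics
```

```text
top green 144 [326.7 184.5] [696.6 -14.2  61.9] [709.6 -15.2  14. ]
top green 338 [220.4 215.5] [644.1 184.   18.9] [645. 185.  14.]
top green 359 [477.3 224. ] [ 638.2 -301.3   16.1] [ 638.6 -302.    14. ]
top red [ 514.7 -253.6] [105.9  17.2] 8.5
top red [501.4 271.3] [ 17.9 106.2] 81.4
top head 698 [ 647.4 -234.2   58.3] [ 608. -263.   54.] [ 674. -208.   64.]
top white [415 210   6   3   9] [417.6 210.8] [ 660.8 -187.8   19.1] [array([ 661.6, -188.6]), array([ 658.4, -185.4]), array([ 655.2, -182.2])]
404 157 [ 768.1 -164.1   12. ] [ 768.1 -164.1   12. ]
491 167 [ 751.7 -332.5   12. ] [ 750.2 -330.8   16.5]
483 264 [ 562.9 -311.3   12. ] [ 562.7 -310.9   13.1]
393 250 [ 586.  -142.2   12. ] [ 586.  -142.2   11.7]
448 213 [ 649.  -233.9   60. ] [ 648.6 -233.4   61.8]
479 104 [ 814.  -262.5  155. ] [ 818.1 -265.6  146.2]
327 209 [638.9 -14.3 120. ] [638.7 -14.3 120.9]
327 182 [697.8 -14.5  75. ] [697.4 -14.4  76.3]
scene green 207 [397.7 194.9] [653.7 164.4  38.6] [644.5 182.5  14. ]
scene green 59 [366.6 257. ] [703.  -20.3  71.5] [684.2  12.5  14. ]
scene green 350 [241.3 362.6] [ 643.5 -309.    26.3] [ 639.2 -305.9   14. ]
scene red [503.3 263.7] [ 23.1 109.5] 81.7
scene red [ 518.  -260.9] [109.  19.] 9.1
scene head 714 [ 650.5 -238.9   59. ] [ 607. -265.   54.] [ 677. -210.   67.]
scene white [289 319   8   6  24] [292.3 321.3] [ 660.8 -190.    20.5] [array([ 658.9, -188. ]), array([ 664.2, -193.6]), array([ 669.5, -199.2])]
270 327 [ 651.  -237.5   60. ] [ 652.3 -238.6   63.4]
340 225 [639.4 -21.  120. ] [640.  -21.9 121.5]
366 257 [703.2 -23.   75. ] [703.  -22.6  74.3]
293 322 [ 666.  -193.9   30. ] [ 663.1 -190.8   21.7]
crop_scene_0.2.png
crop_top_0.1.png
scene0.png
top0.png
```

Both views agree:
- **Axis:** about (650,-235.5), with foot yaw about -8°.
- **Grip:** (516.5,-257), which is 135 mm from the axis as it should be, heading 9° (q≈-0.3).
- **Bolt:** about 0.23 rad, so it needs about 176°.

Now I'll move above the grip.

Call:
play_rows:
  plan: "5 4.85 -2.47 0 0 0 0;5 4.85 -2.47 0 0 0 0;5 4.85 -2.47 0 0 0 0;5 4.85 -2.47 0 0 0 0;5 4.85 -2.47 0 0 0 0;5 4.85 -2.47 0 0 0 0;5 4.85 -2.47 0 0 0 0;5 4.85 -2.47 0 0 0 0;5 0 0 0 0 0 6.1;5 0 0 0 0 0 6.1;5 0 0 0 0 0 0;5 0 0 0 0 0 0"

```text
t: 1.7
ee_pos: [516.6, -257.3, 222.6]
orientation: [-3.131, -0.252, 0.0]
ft_force: [-0.1, 0.7, 0.5]
width: 50.5
```

Call:
play_rows:
  plan: "5 0 0 4.5 0 0 0;5 0 0 4.5 0 0 0;5 0 0 4.5 0 0 0;5 0 0 3 0 0 0;5 0 0 2.9 0 0 0;5 0 0 0 0 0 0;1 0 0 0 0 0 0;1 0 0 0 0 0 0;1 0 0 0 0 0 0;1 0 0 0 0 0 0;1 0 0 0 0 0 0;1 0 0 0 0 0 0"

```text
t: 3.2
ee_pos: [517.2, -257.4, 29.5]
orientation: [3.131, 0.25, 0.001]
ft_force: [-0.2, -0.1, 6.9]
width: 17.8
```

Call:
play_rows:
  plan: "1 0.07 -1.41 0 0 0 6;1 0.07 -1.41 0 0 0 6;1 0.07 -1.41 0 0 0 6;1 0.07 -1.41 0 0 0 6;1 0 0 0 0 0 0"

```text
t: 3.82
ee_pos: [520.0, -201.0, 29.5]
orientation: [3.114, -0.407, 0.002]
ft_force: [-2.6, -2.8, 6.6]
width: 17.8
```

Call:
play_rows:
  plan: "1 0.07 -1.41 0 0 0 6;1 0.07 -1.41 0 0 0 6;1 0.07 -1.41 0 0 0 6;1 0.07 -1.41 0 0 0 6;1 0.07 -1.41 0 0 0 6;1 0 0 0 0 0 0"

```text
t: 4.58
ee_pos: [554.9, -140.7, 29.5]
orientation: [2.904, -1.198, 0.002]
ft_force: [-2.4, -4.7, 8.1]
width: 17.8
```

```bash
python3 - <<'E'
from m import *
measure("top");measure("scene")
o=get_obs();print(o['ee_pos'],o['ft_force'],o['t'])
E
ls pics
```

```text
top green 149 [326.5 185.1] [694.3 -13.9  66.7] [708.4 -14.9  14. ]
top green 326 [220.4 215.6] [643.9 183.9  18.9] [644.8 184.9  14. ]
top green 71 [477.7 213. ] [ 660.1 -303.7   13.5] [ 660.  -303.5   14. ]
top red [808.1 523.8] [50.5 26.7] 60.7
top red [501.  271.4] [ 17.9 107. ] 81.4
top head 198 [ 664.  -239.3   57.6] [ 651. -262.   54.] [ 674. -214.   65.]
top white [425 193   9  10  41] [429.  197.6] [ 686.7 -209.8   19.3] [array([ 687.7, -210.8]), array([ 684.1, -207.2]), array([ 680.4, -203.6])]
scene green 205 [397.7 194.9] [644.3 182.5  13.9] [644.4 182.4  14. ]
scene green 59 [366.6 257. ] [703.  -20.4  71.6] [684.2  12.5  14. ]
scene green 347 [241.3 362.6] [ 640.4 -306.8   17.6] [ 639.1 -305.9   14. ]
scene red [503.7 263.7] [ 23.2 111.8] 81.4
scene red [ 566.3 -155.7] [17.  71.2] 44.8
scene head 709 [ 650.7 -238.5   59.1] [ 616. -265.   54.] [ 678. -208.   65.]
scene white [289 336  14   5  48] [295.4 338.1] [ 686.3 -212.2   19.8] [array([ 684.7, -210.5]), array([ 689.6, -215.8]), array([ 694.5, -221.1])]
[ 554.50096942 -141.12923089   29.47107505] [-1.77872534 -2.66579407  7.68924705] 4.675
crop_scene_0.2.png
crop_scene_4.7.png
crop_top_0.1.png
crop_top_4.6.png
scene0.png
top0.png
```

Call:
play_rows:
  plan: "1 0.07 1.41 0 0 0 -6;1 0.07 1.41 0 0 0 -6;1 0.07 1.41 0 0 0 -6;1 0.07 1.41 0 0 0 -6;1 0.07 1.41 0 0 0 -6;1 0.07 1.41 0 0 0 -6;1 0.07 1.41 0 0 0 -6;1 0.07 1.41 0 0 0 -6;1 0.07 1.41 0 0 0 -6;1 0.07 1.41 0 0 0 -6;1 0.07 1.41 0 0 0 -6;1 0.07 1.41 0 0 0 -6;1 0 0 0 0 0 0"

```text
t: 6.3
ee_pos: [530.6, -297.9, 29.5]
orientation: [3.052, 0.738, 0.004]
ft_force: [3.8, 3.8, 6.5]
width: 17.9
```

Call:
play_rows:
  plan: "1 0.07 -1.41 0 0 0 6;1 0.07 -1.41 0 0 0 6;1 0.07 -1.41 0 0 0 6;1 0.07 -1.41 0 0 0 6;1 0.07 -1.41 0 0 0 6;1 0.07 -1.41 0 0 0 6;1 0.07 -1.41 0 0 0 6;1 0.07 -1.41 0 0 0 6;1 0.07 -1.41 0 0 0 6;1 0.07 -1.41 0 0 0 6;1 0.07 -1.41 0 0 0 6;1 0.07 -1.41 0 0 0 6;1 0 0 0 0 0 0"

```text
t: 7.92
ee_pos: [554.6, -141.0, 29.5]
orientation: [2.904, -1.198, 0.005]
ft_force: [0.5, -6.1, 6.1]
width: 17.9
```

```bash
python3 - <<'E'
from m import *
measure("top");measure("scene")
o=get_obs();print(o['ee_pos'],o['ft_force'],o['t'])
E
ls pics
```

```text
top green 148 [326.5 185.2] [695.7 -13.9  60.7] [708.3 -14.8  14. ]
top green 329 [220.4 215.6] [644.4 184.4  16.3] [644.9 184.9  14. ]
top green 81 [477.9 213.3] [ 658.5 -302.4   17.8] [ 659.3 -303.7   14. ]
top red [808.1 523.8] [50.5 26.7] 60.7
top red [500.9 271.2] [ 17.5 107. ] 81.4
top head 216 [ 663.6 -238.9   58. ] [ 650. -262.   54.] [ 674. -213.   64.]
top white [453 193   7   8  28] [456.4 197. ] [ 689.  -262.    19.3] [array([ 690.1, -263.3]), array([ 686.4, -258.8]), array([ 682.7, -254.3])]
scene green 204 [397.6 194.9] [646.2 178.6  19.1] [644.4 182.4  14. ]
scene green 59 [366.6 257. ] [703.1 -20.6  71.9] [684.2  12.5  14. ]
scene green 347 [241.3 362.6] [ 640.3 -306.8   17.5] [ 639.1 -305.9   14. ]
scene red [503.7 263.6] [ 23.1 111.7] 81.7
scene red [ 566.2 -155.6] [17.1 71.4] 44.5
scene head 711 [ 650.6 -238.2   59. ] [ 613. -265.   54.] [ 677. -204.   67.]
scene white [273 348   8  17  66] [276.5 356. ] [ 682.1 -259.8   20.4] [array([ 680.4, -258.2]), array([ 685.3, -262.8]), array([ 690.3, -267.4])]
[ 554.26083222 -141.41430572   29.50802045] [ 1.20898923 -4.74719622  5.4558138 ] 8.025
crop_scene_0.2.png
crop_scene_4.7.png
crop_scene_8.0.png
crop_top_0.1.png
crop_top_4.6.png
crop_top_8.0.png
scene0.png
top0.png
```

Call:
play_rows:
  plan: "1 0.07 1.41 0 0 0 -6;1 0.07 1.41 0 0 0 -6;1 0.07 1.41 0 0 0 -6;1 0.07 1.41 0 0 0 -6;1 0.07 1.41 0 0 0 -6;1 0.07 1.41 0 0 0 -6;1 0.07 1.41 0 0 0 -6;1 0.07 1.41 0 0 0 -6;1 0.07 1.41 0 0 0 -6;1 0.07 1.41 0 0 0 -6;1 0.07 1.41 0 0 0 -6;1 0.07 1.41 0 0 0 -6;1 0 0 0 0 0 0"

```text
t: 9.65
ee_pos: [530.5, -297.6, 29.5]
orientation: [3.052, 0.739, 0.006]
ft_force: [8.6, 4.6, 4.3]
width: 18.0
```

Call:
play_rows:
  plan: "1 0.07 -1.41 0 0 0 6;1 0.07 -1.41 0 0 0 6;1 0.07 -1.41 0 0 0 6;1 0.07 -1.41 0 0 0 6;1 0.07 -1.41 0 0 0 6;1 0.07 -1.41 0 0 0 6;1 0.07 -1.41 0 0 0 6;1 0.07 -1.41 0 0 0 6;1 0.07 -1.41 0 0 0 6;1 0.07 -1.41 0 0 0 6;1 0.07 -1.41 0 0 0 6;1 0 0 0 0 0 0"

```text
t: 11.15
ee_pos: [545.1, -151.7, 29.5]
orientation: [2.963, -1.043, 0.007]
ft_force: [3.7, -6.5, 3.3]
width: 17.7
```

```bash
python3 - <<'E'
from m import *
measure("top");measure("scene")
o=get_obs();print(o['ee_pos'],o['ft_force'],o['t'])
E
ls -t pics|head -2
```

```text
top green 151 [326.7 185. ] [695.9 -14.2  61. ] [708.5 -15.1  14. ]
top green 331 [220.5 215.7] [643.6 183.8  18.9] [644.6 184.8  14. ]
top green 161 [478.7 216.7] [ 650.7 -301.2   24.9] [ 652.8 -305.    14. ]
top red [807.  525.1] [51.6 26.3] 52.9
top red [500.9 271.3] [ 17.5 107. ] 81.3
top head 378 [ 657.9 -237.8   58.4] [ 639. -263.   54.] [ 676. -208.   64.]
top white [463 219  11   4  26] [468.9 220.2] [ 644.8 -284.9   18.4] [array([ 645.5, -286. ]), array([ 642.5, -281.1]), array([ 639.6, -276.3])]
scene green 205 [397.7 194.9] [644.5 182.4  14. ] [644.5 182.4  14. ]
scene green 60 [366.6 257.1] [718.7 -47.8 119.7] [684.3  12.4  14. ]
scene green 348 [241.2 362.6] [ 641.3 -307.4   20.4] [ 639.  -305.8   14. ]
scene red [504.1 263.5] [ 23.1 111. ] 81.7
scene red [ 557.7 -165.4] [18.9 71.8] 53.0
scene head 712 [ 650.6 -238.4   58.8] [ 616. -265.   54.] [ 678. -206.   66.]
scene white [247 344  15  15  68] [254.1 351.1] [ 644.8 -277.2   20.3] [array([ 642.9, -275.7]), array([ 648.4, -280. ]), array([ 653.9, -284.4])]
[ 544.78860088 -152.0601382    29.5186488 ] [ 3.21634145 -5.19117168  2.60719023] 11.25
crop_scene_11.2.png
crop_top_11.2.png
```

Call:
play_rows:
  plan: "5 0 0 0 0 0 0;5 0 0 0 0 0 0;5 0 0 0 0 0 0;5 0 0 0 0 0 0;5 0 0 0 0 0 0;5 0 0 -3 0 0 0;5 0 0 -5 0 0 0;5 0 0 -5 0 0 0;5 0 0 -5 0 0 0;5 -5 0 0 0 0 0;5 -5 0 0 0 0 0;5 0 0 0 0 0 0;5 0 0 0 0 0 0;5 0 0 0 0 0 0"

```text
t: 13.0
ee_pos: [466.3, -88.7, 208.8]
orientation: [-2.962, 1.047, -0.001]
ft_force: [0.8, 0.7, 0.4]
width: 50.1
```

```bash
python3 - <<'E'
from m import *
im,_=measure("top");save(im,"top_end");measure("scene")
o=get_obs();print(o['ee_pos'],o['ft_force'],o['width'],o['t'])
E
ls -t pics|head -2; cp $(ls -t pics/crop_scene*|head -1) pics/cs_end.png;cp $(ls -t pics/crop_top*|head -1) pics/ct_end.png
```

```text
top green 154 [326.4 185.1] [695.7 -13.8  60.9] [708.4 -14.7  14. ]
top green 331 [220.4 215.6] [644.9 185.   13.6] [644.8 184.9  14. ]
top green 335 [477.5 224.1] [ 638.5 -302.5   13.8] [ 638.5 -302.4   14. ]
top red [808.  523.6] [50.9 26.7] 60.7
top red [501.4 271.4] [ 17.9 106.1] 81.3
top head 705 [ 647.1 -234.1   58.2] [ 616. -262.   54.] [ 676. -208.   63.]
top white [463 219  11   4  37] [467.9 220.5] [ 644.  -282.9   18.9] [array([ 644.7, -284.1]), array([ 641.8, -279.3]), array([ 638.8, -274.5])]
scene green 206 [397.7 194.9] [648.3 175.   24. ] [644.7 182.3  14. ]
scene green 60 [366.6 257.1] [713.5 -38.7 103.3] [684.3  12.4  14. ]
scene green 348 [241.3 362.6] [ 642.5 -308.3   23.3] [ 639.2 -305.9   14. ]
scene red [504.1 263.5] [ 23.1 111. ] 81.7
scene red [ 539.5 -160.5] [ 15.7 106.7] 54.9
scene head 712 [ 650.7 -238.7   59.2] [ 612. -265.   54.] [ 677. -209.   66.]
scene white [247 345  15  14  61] [253.9 351.3] [ 644.8 -277.9   20.6] [array([ 642.7, -276.4]), array([ 648.3, -280.7]), array([ 653.8, -285. ])]
[465.89463895 -88.59914326 208.53710887] [-0.5179989   0.42063657 -0.02327755] 50.25517359759867 13.1
crop_scene_13.1.png
top_end.png
```

View pics/cs_end.png

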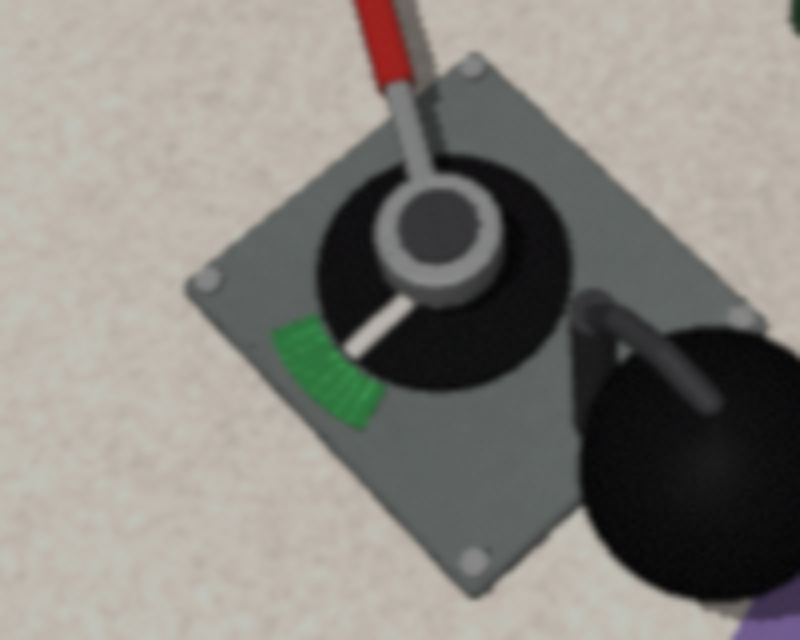

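View pics/top_end.png

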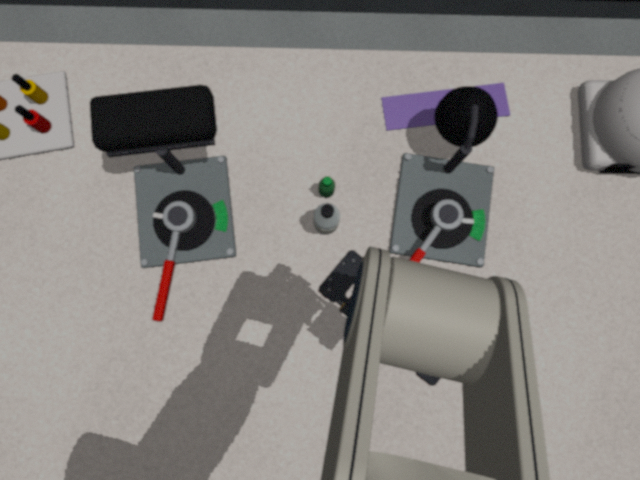

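The scene crop shows the pointer tip at (350,355) meeting the middle of the green mark at (330,375). In the top view the gripper is clear, and the bottles and the other ratchet stand where they were. I'm handing the job in.

```bash
python3 -c "
from workcell import *
print(close_job())"
```

```text
the job is handed in; nothing more can be done
None
```

The lamp's bolt is tightened and the job is handed in; `close_job()` gives no verdict. I gripped the lamp's red handle and made three clockwise strokes with two return strokes between them. Then I let go and backed off to about 209 mm above the desk, at about 13 s of the 56 s allowed.

- **Pointer:** both cameras put it at about -97° heading, against about -98° for the middle of the green mark. That is a bolt angle of about 3.3 rad, and the close-up shows the pointer in the middle of the mark. It stood the same before and after I let go.
- **Bystanders:** the top-view positions of the hand rest's handle and the polish bottle are within about 1 mm of the start. I compared the remover bottle only by eye in the pictures, and it stands where it was.
- **Forces:** the wrist force stayed under about 12 N at every reading. After release it was under 1 N, with the gripper touching nothing.
- **Disagreements:** the two cameras differ by 3 to 7 mm on some points, so I averaged them. The foot's yaw came out between -6.5° and -9.6° depending on the feature used. That is well inside the mark's ±23°.

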